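# Clamp a specimen carrier in the screw press

### The job

Slide the specimen carrier by its orange handle gently all the way into the screw press until it rests against the steel stop. Then turn the square black knob clockwise (seen from above) until you feel the pad bite on the carrier and the resistance rise sharply, add about a twelfth of a turn (30 degrees) more and no further, and let go. Leave the bottles beside the press standing where they are.

Things in the scene. Friction and masses are not known exactly. Their poses are not given: they have to be found in the camera images.
- press: screw press fixed to the bench: grey base plate 270x104x12 mm, two rails (tops 20.5 mm above the bench) with a 62 mm wide track between, grey column 117 mm high at the far end, blue head 52 mm wide (x 16..134 mm) reaching forward from it, top 85 to 89 mm above the bench. Origin: on the bench on the track's centre line; x along the track into the press, z up. Knob axis at x = 40 mm, y = 0.
- stop: steel stop block, 14x50 mm, fixed at the far end of the track; its near face is at x = 80 mm in the press frame, 12..34 mm above the bench. Its origin coincides with the press origin.
- carrier: loose aluminium specimen carrier, 0.35 kg, plate 160x56x18 mm lying on the base plate between the rails; origin at the centre of its underside, x along its length towards the stop. It starts pulled out 30 to 80 mm. Home: far edge on the stop, origin then at x = 0, y = 0 (play 3 mm each side), z = 12 mm in the press frame. Sliding it takes 3 to 9 N.
- handle (a point): grip point of the carrier's upright orange handle, on the carrier's centre line 66 mm towards the robot from its origin and 52 mm above the bench; the handle is a block 24 mm along x, 14 mm across y, from 30 to 66 mm above the bench. Axes as the carrier's.
- knob: square black hand knob on top of the press head, 34 mm across flats, flats 32 mm high, corners rounded; it turns but does not rise or sink. Origin on the axis 4 mm below the flats, z up; at the start its x, y (normal to the flats) are parallel to the press's. Clockwise from above sends a brass pad down onto the carrier, 4 mm per rad; the gap differs, bite after about 0.8 to 1.9 rad.
- knob_grip (a point): point on the knob's axis at mid grip height, 23 mm above the knob's origin, 112 to 116 mm above the bench; axes as the knob's. Turning freely takes about 0.05 N m; at the bite the torque rises by 0.1 to 0.15 N m within 0.1 to 0.2 rad, and reaches 0.2 to 0.4 N m 30 degrees on (read holding still). The clamp holds when the knob is let go.
- bottle_left: amber bottle with white cap, diameter 66 mm, height 155 mm, standing to the left of the press; origin at the centre of its base. Bystander.
- bottle_right: amber bottle with white cap, diameter 66 mm, height 155 mm, standing to the right of the press; origin at the centre of its base. Bystander.
- dropper_right: small amber dropper bottle with black top, diameter 30 mm, height 92 mm, standing to the right of the press; origin at the centre of its base. Bystander.

How it is judged (in metres and radians):
On the way, in this order (a step that is already met when the one before it is completed fails the run):
1. the carrier lies home against the stop (within 2.5 mm) (x of carrier in the frame of press above -0.0025 m and contact force between knob and carrier below 1 N), for 0.2 s.
2. the pad bites on the carrier (contact force between knob and carrier above 8 N), for 0.1 s.
At the end, for the whole second after the job is handed in: The carrier lies flat and home (within 3 mm of the stop) and is clamped by the pad with 55 to 105 N, which is what 15 to 50 degrees of turning past the bite give (30 degrees: about 76 N); knob and carrier are at rest (contact force between knob and carrier between 55 and 105 N and x of carrier in the frame of press above -0.003 m and z of carrier in the frame of press below 0.014 m and linear speed of carrier below 0.01 m/s and angular speed of knob below 0.05 rad/s); the robot touches nothing.
It fails at once if the clamp is overtightened (over 130 N on the carrier) (contact force between knob and carrier above 130 N).
It fails at once if the carrier is rammed into the stop (over 25 N) (contact force between carrier and stop above 25 N).
It fails at once if a bottle beside the press is displaced by more than 15 mm (distance of any of bottle_left, bottle_right, dropper_right from where it was at the start of the episode above 0.015 m).
It fails at once if a bottle beside the press is knocked over (angle between any of bottle_left, bottle_right, dropper_right's own z axis and vertical above 0.3 rad).
It also fails if it takes over 72 s, if anything falls off the work surface, if the arm or the gripper's body presses on something with over 40 N, if the wrist force passes 120 N, or if a joint passes its speed limit or range.

### The arm

A 6-joint arm with a two-finger parallel gripper is mounted at the origin on a cart in front of the work surface, level with it; the furniture and walls round the work are solid. World frame = base frame: x ahead of the robot, y to its left, z up, the work surface at z = 0. Lengths are in m, angles in degrees, forces in N, time in s.
With the tool pointing down it reaches from about 0.35 to 0.85 m from the base axis. Payload 8.1 kg.
Tool frame: the origin (TCP) lies at the very end of the fingers, on their centre line; the grasp point (between the pads) lies 19 mm behind it; z points along the fingers, y is the line along which they close (so a half turn about z gives the same grasp; the last joint's range is limited). The gripper opens to 85 mm and grips with 20 to 120 N. Pads are 22 mm wide; open, the fingers measure 114 mm over their backs; the gripper's body (76 mm by 85 mm) begins 54 mm behind the grasp point. The pads swing forward as they close: fully open they stand 13 mm farther back than shut.
Start: joints at [-79.378, 7.471, 85.268, -0, 87.261, -4.893], TCP at [0.161, -0.578, 0.231] pointing down, gripper open.
Joint ranges: [-169.43, 169.43], [-51.17, 129.36], [1.28, 143.12], [-76.62, 256.62], [0, 156.53], [-152.29, 152.29]. Speed limits (degrees/s): [136.94, 136.94, 159.86, 180, 180, 180].

### API

Orientations are given as a 3x3 rotation matrix whose columns are the frame's x, y, z axes.
In Python, from cell import r gives the robot as it stands.
- The arm moves only by the shell command python3 -m crank 'ROWS' [FORCE]. ROWS is text: rows parted by semicolons, each of 5 numbers parted by spaces: the finger opening in m, from 0 to 0.0854, then the shift along the tool's x, y, z in m, then the turn about the tool's z in degrees. In form: jaw dx dy dz roll; .... A call has 1 to 20 rows; each row is the pose to reach, as a shift and turn from the pose commanded when the call began, along the tool's axes at that moment; what a row does not reach only later rows make up. A row lasts 1/12 s, in which the tool goes at most 41.7 mm and 7.16 degrees, less where a joint would pass 70% of its speed; a pose out of reach is approached as far as the arm can. A call with a gripper value outside its range is refused whole. The fingers move at their own pace and stop on an object; FORCE is the grip in N (left out, the last holds). Time passes only in rows, so rows that repeat a pose let the fingers close. It gives the time, the measured TCP pose, the force, the opening and the grip force at its end, in the units of the state.
- r.observe(): the state, without advancing time (a new reading comes with each control period).
- r.capture(name): name is "scene" or "side" or "wrist"; returns a dict with "image" (420x560x3 uint8, red, green, blue), "camera_matrix" (3x3 intrinsics, pixels), "origin" and "attitude" of the camera in the world. Camera axes: x right, y down, z forward; pixel columns grow to the right and rows downward; lengths in m; the calibration is good to about 2 mm. A picture is of the moment at which its call begins. There is no depth.
- r.finish_job(): hands the job in; it is judged then, once.
The state is a dict: "clock": time; "qpos": joint angles; "joint_velocities": joint speeds; "effort": joint torques, N m; "eef_pos": TCP position; "tcp_rot": TCP orientation; "wrist_force": force on the tool from outside, world axes, zero at the start; "wrist_torque": the same for the moment, N m; "gripper_width": finger opening in m; "finger_force": force on a finger pad.
Only numpy, scipy, OpenCV 4.12 (cv2) and the standard library are available. Lean on these libraries where they do the work, as an engineer would, in place of code of your own. Each camera call takes 0.05 s, during which the arm holds its last target. There are 200 camera calls.

## Working session

There is one attempt and no reset: what is moved stays moved. The work goes in short steps, Python scripts to look and compute and a shell command to move; the robot and the scene stay as the last step left them, time stands still between calls to the robot, and variables do not carry over. Pictures are saved under pics/ and viewed, at most 10 in all, crops included, and the job is handed in when it is done.

```bash
mkdir -p pics; ls; python3 - <<'E'
from cell import r
import cv2, numpy as np
np.set_printoptions(precision=4,suppress=True)
for n in ("scene","side"):
    c=r.capture(n); cv2.imwrite(f"pics/{n}0.png",c["image"][:,:,::-1])
    print(n,c["camera_matrix"],c["origin"],c["attitude"])
o=r.observe(); print(o["tcp_rot"],o["eef_pos"],o["clock"])
E
```

```text
pics
scene [[461.8725   0.     283.7498]
 [  0.     461.8725 202.6857]
 [  0.       0.       1.    ]] [0.2805 0.6483 0.6742] [[-0.915  -0.2311  0.3307]
 [-0.403   0.5651 -0.7199]
 [-0.0205 -0.792  -0.6102]]
side [[464.6728   0.     281.9768]
 [  0.     464.6728 213.541 ]
 [  0.       0.       1.    ]] [0.6347 0.8575 0.7338] [[-0.9988  0.0215 -0.0438]
 [ 0.048   0.5903 -0.8057]
 [ 0.0086 -0.8069 -0.5907]]
[[ 0.9636  0.2675 -0.0003]
 [ 0.2675 -0.9636  0.0016]
 [ 0.0002 -0.0017 -1.    ]] [ 0.1604 -0.5776  0.2303] 0.1
```

View pics/scene0.png

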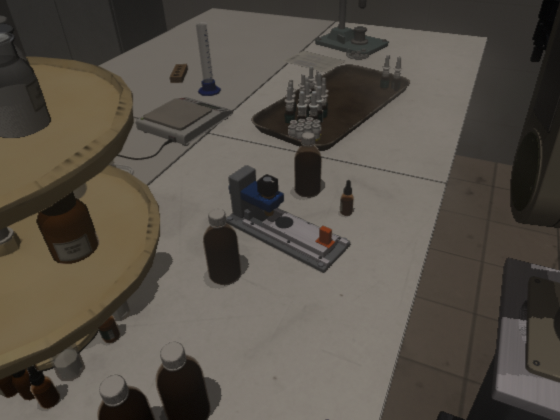

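View pics/side0.png

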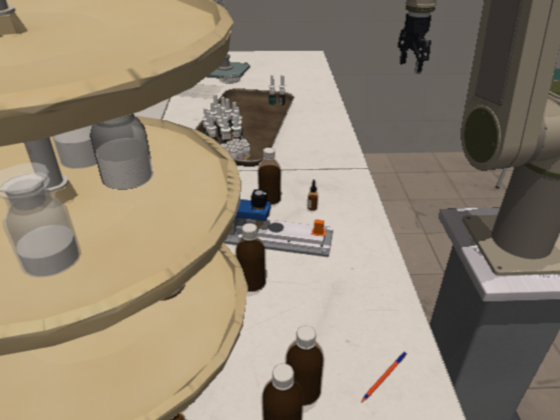

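The scene view shows the press at about (230-350, 170-265), with the knob near (267,187) and the orange handle near (326,237). The side view has the knob near (260,198) and the handle near (319,227). I'll enlarge both.

```bash
python3 - <<'E'
import cv2
for n,x,y in(("scene",210,155),("side",215,150)):
    w,h=150,112
    c=cv2.imread(f"pics/{n}0.png")[y:y+h,x:x+w]
    c=cv2.convertScaleAbs(cv2.resize(c,(w*5,h*5),interpolation=cv2.INTER_CUBIC),alpha=1.7)
    for k in range(0,w,10): cv2.line(c,(k*5,0),(k*5,6 if k%50 else 14),(0,255,0),1); cv2.putText(c,str(x+k),(k*5,22),0,.35,(0,255,0))
    for k in range(0,h,10): cv2.line(c,(0,k*5),(6,k*5),(0,255,0),1); cv2.putText(c,str(y+k),(8,k*5+4),0,.35,(0,255,0))
    cv2.imwrite(f"pics/{n}0c.png",c)
E
```

```text
(no output)
```

View pics/scene0c.png

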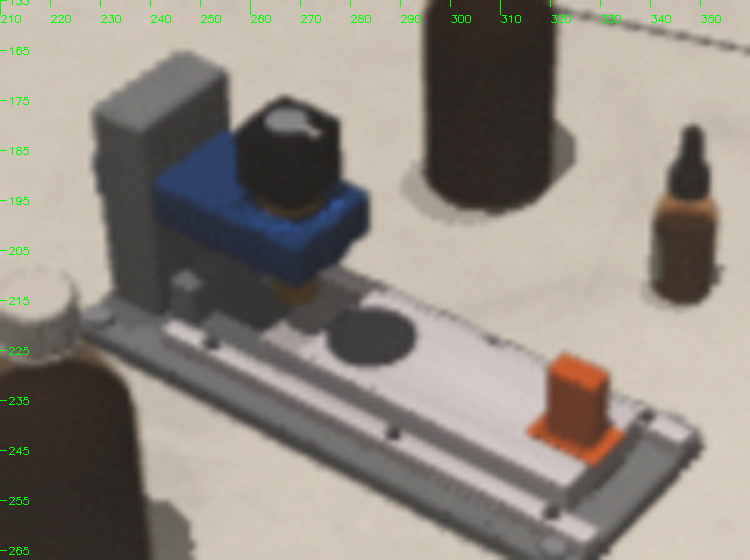

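View pics/side0c.png

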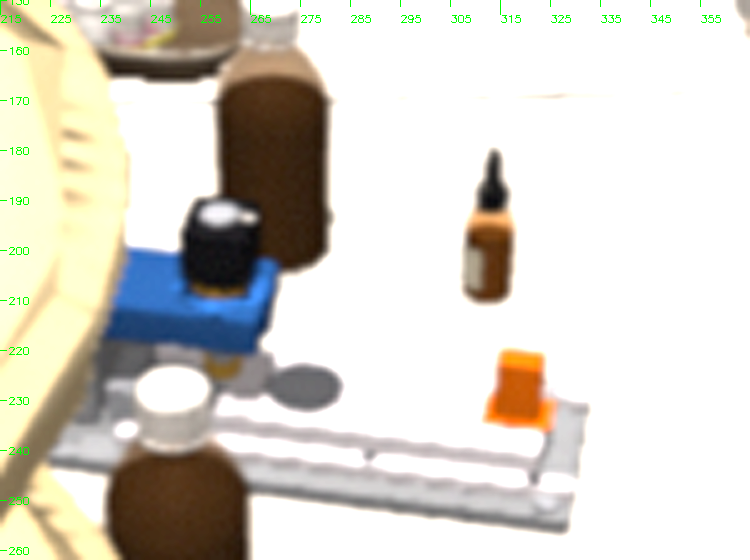

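Scene: knob top disc (267.4,179), handle top centre (325.6,229.2), plate's near-right corner (350,244). Side: (259,192.8), (319.4,221.4) and (332.6,231) for the same points. Bottles are well visible on both sides. Now I'll triangulate.

```bash
cat >h.py <<'E'
import numpy as np
np.set_printoptions(precision=4,suppress=True)
def ray(c,p):
    d=c["attitude"]@np.linalg.inv(c["camera_matrix"])@[p[0],p[1],1.]; return np.array(c["origin"]),d/np.linalg.norm(d)
def tri(rays):
    A=[np.eye(3)-np.outer(d,d) for o,d in rays]
    X=np.linalg.solve(sum(A),sum(a@o for a,(o,d) in zip(A,rays)))
    return X,[round(float(np.linalg.norm(a@(X-o))),4) for a,(o,d) in zip(A,rays)]
def onz(c,p,z):
    o,d=ray(c,p); return o+d*(z-o[2])/d[2]
E
python3 - <<'E'
from h import *; from cell import r
S=r.capture("scene");D=r.capture("side")
for n,a,b,z in(("knobtop",(267.4,179),(259,192.8),.127),("handletop",(325.6,229.2),(319.4,221.4),.066),("cornerR",(350,244),(332.6,231),.012),("headR",(283.5,194),(270,202.5),.087)):
    print(n,*tri([ray(S,a),ray(D,b)]),onz(S,a,z),onz(D,b,z))
print("cornerL",onz(D,(328.6,255),.012), "baseleft scene", onz(S,(228,223),.012),onz(S,(318,267),.012))
for n,a,b in(("botL",(223,278),None),("botR",(308,193),(269,203)),("drop",(346.5,215),(312.5,209.5))):
    print(n,onz(S,a,0), b and onz(D,b,0))
E
```

```text
knobtop [ 0.64   -0.0557  0.1277] [0.0011, 0.0011] [ 0.6412 -0.0584  0.127 ] [ 0.6398 -0.0548  0.127 ]
handletop [ 0.4975 -0.0215  0.0648] [0.0008, 0.0008] [ 0.4975 -0.0214  0.066 ] [ 0.4977 -0.0186  0.066 ]
cornerR [ 0.4556 -0.0642  0.0017] [0.0017, 0.0017] [ 0.4536 -0.0557  0.012 ] [ 0.458  -0.0486  0.012 ]
headR [ 0.6136 -0.0766  0.0834] [0.0, 0.0] [ 0.6115 -0.0721  0.087 ] [ 0.6137 -0.0714  0.087 ]
cornerL [0.4797 0.0414 0.012 ] baseleft scene [ 0.7247 -0.0179  0.012 ] [0.4921 0.0328 0.012 ]
botL [0.6589 0.1223 0.    ] None
botR [ 0.6065 -0.2053  0.    ] [ 0.6137 -0.194   0.    ]
drop [ 0.4934 -0.1593  0.    ] [ 0.4968 -0.1591  0.    ]
```

Checks: the heights match (knob top 127.7 mm, handle top 65 mm). Press yaw is about -13°, and the handle-to-knob distance of 147 mm means the carrier is about 41 mm out. I'll grip at yaw 167° so joint 6 has room for a clockwise turn. Moving above the handle.

```bash
python3 -m crank '0.06 .03 -.028 0 -7;0.06 .06 -.056 0 -14;0.06 .09 -.084 0 -21;0.06 .12 -.112 0 -28;0.06 .15 -.14 0 -35;0.06 .18 -.168 0 -42;0.06 .21 -.196 0 -49;0.06 .24 -.224 0 -56;0.06 .27 -.252 0 -63;0.06 .3 -.28 0 -70;0.06 .33 -.308 0 -77;0.06 .36 -.336 0 -84;0.06 .39 -.364 0 -91;0.06 .42 -.392 0 -98;0.06 .45 -.42 0 -105;0.06 .476 -.446 0 -112;0.06 .476 -.446 0 -119;0.06 .476 -.446 0 -126;0.06 .476 -.446 0 -133;0.06 .476 -.446 0 -140'
python3 -m crank '0.06 0 0 0 -6;0.06 0 0 0 -11.5;0.06 0 0 0 -11.5;0.06 0 0 0 -11.5'
python3 - <<'E'
from h import *; from cell import r
import cv2
o=r.observe();print(o["qpos"],o["tcp_rot"],o["eef_pos"],o["clock"])
c=r.capture("wrist");cv2.imwrite("pics/w1.png",cv2.convertScaleAbs(c["image"][:,:,::-1],alpha=1.3));print(c["origin"],c["attitude"],c["camera_matrix"])
E
```

```text
clock: 1.87
eef_pos: [0.4998, -0.0205, 0.231]
tcp_rot: [[-0.913, 0.408, -0.001], [0.408, 0.913, 0.0], [0.001, -0.0, -1.0]]
wrist_force: [-1.1, 0.3, -1.0]
gripper_width: 0.0599
finger_force: 0.0
clock: 2.2
eef_pos: [0.4998, -0.021, 0.2312]
tcp_rot: [[-0.974, 0.228, -0.0], [0.228, 0.974, 0.0], [0.0, -0.0, -1.0]]
wrist_force: [1.4, -0.0, -0.5]
gripper_width: 0.0602
finger_force: 0.0
[ -8.2859  -8.1345 100.8258   0.0007  87.3201 -85.1273] [[-0.9737  0.2276 -0.0002]
 [ 0.2276  0.9737  0.    ]
 [ 0.0002 -0.     -1.    ]] [ 0.4998 -0.021   0.2312] 2.2
[ 0.4294 -0.004   0.3746] [[ 0.229   0.9339  0.2745]
 [ 0.9734 -0.2196 -0.0649]
 [-0.0003  0.2821 -0.9594]] [[313.1584   0.     277.7053]
 [  0.     313.1584 207.5429]
 [  0.       0.       1.    ]]
```

View pics/w1.png

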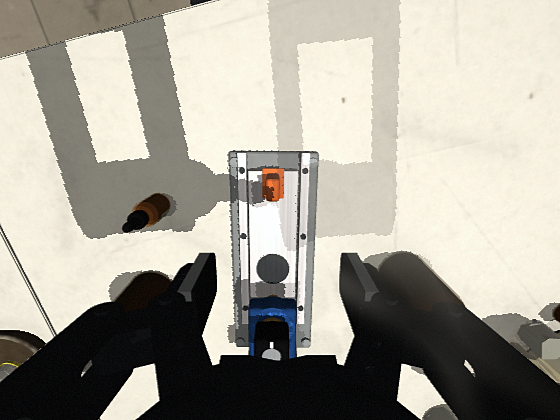

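The wrist view shows the press aligned with the image: base-plate near corners at (230,152) and (318,152), handle near (272,184), knob front near (271,340). I'll enlarge it.

```bash
python3 - <<'E'
import cv2
x,y,w,h=215,140,120,100
c=cv2.imread("pics/w1.png")[y:y+h,x:x+w]
c=cv2.convertScaleAbs(cv2.resize(c,(w*6,h*6),interpolation=cv2.INTER_CUBIC),alpha=.8)
for k in range(0,w,10): cv2.line(c,(k*6,0),(k*6,8),(0,0,255),1); cv2.putText(c,str(x+k),(k*6,20),0,.4,(0,0,255))
for k in range(0,h,10): cv2.line(c,(0,k*6),(8,k*6),(0,0,255),1); cv2.putText(c,str(y+k),(10,k*6+4),0,.4,(0,0,255))
cv2.imwrite("pics/w1c.png",c)
E
```

```text
(no output)
```

View pics/w1c.png

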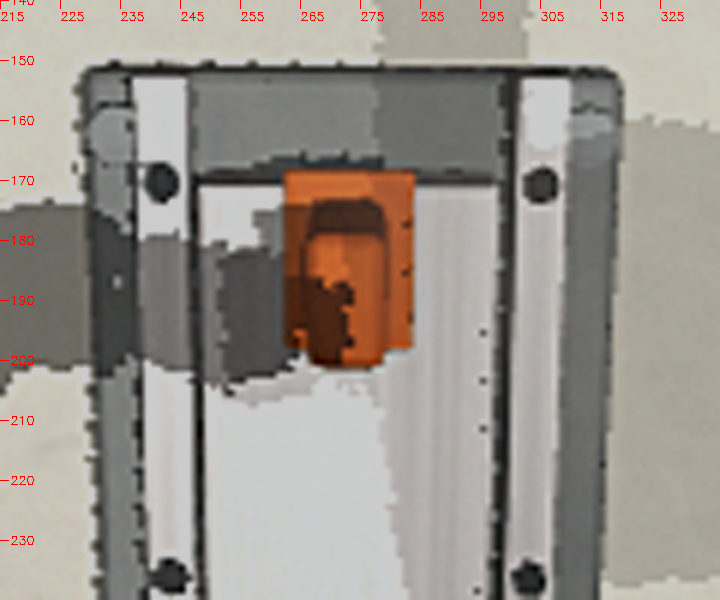

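Handle's top face is centred at (272.9,190). Rail screws: left (242,170.3) and (243.7,236.2), right (305.2,170.8) and (303.2,236.3).

```bash
python3 - <<'E'
from h import *; from cell import r
W=r.capture("wrist");S=r.capture("scene");D=r.capture("side")
print(*tri([ray(W,(272.9,190)),ray(S,(325.6,229.2)),ray(D,(319.4,221.4))]), onz(W,(272.9,190),.066))
P=[onz(W,p,.0205) for p in((242,170.3),(243.7,236.2),(305.2,170.8),(303.2,236.3))]
for p in P:print(p)
a=lambda v:np.degrees(np.arctan2(v[1],v[0]))
print(a(P[1]-P[0]),a(P[3]-P[2]),a(P[0]-P[2])+90, a(P[1]-P[3])+90,"mid",(P[0]+P[2])/2,(P[1]+P[3])/2)
C=[onz(W,p,.012) for p in((228.8,152.3),(318.7,152.3))];print(C,np.linalg.norm(C[0]-C[1]))
yaw=np.radians((a(P[1]-P[0])+a(P[3]-P[2]))/2);ux=np.array([np.cos(yaw),np.sin(yaw)]);uy=np.array([-ux[1],ux[0]])
m=sum(P)[:2]/4
for n,p in(("h",onz(W,(272.9,190),.066)),("k",np.array([.640,-.0557]))): d=p[:2]-m; print(n,d@ux,d@uy)
E
```

```text
[ 0.4983 -0.0251  0.0622] [0.0013, 0.0005, 0.0018] [ 0.4986 -0.0254  0.066 ]
[ 0.4784 -0.0574  0.0205]
[ 0.5565 -0.0764  0.0205]
[0.4955 0.0125 0.0205]
[ 0.5732 -0.0062  0.0205]
-13.639885260904961 -13.581397345604229 -13.717623740629136 -13.359688501352693 mid [ 0.4869 -0.0224  0.0205] [ 0.5649 -0.0413  0.0205]
[array([ 0.456, -0.068,  0.012]), array([0.4797, 0.0324, 0.012 ])] 0.10316766293802404
h -0.028023727278148718 -9.814422644244692e-05
k 0.11650456294247595 0.003682301876027798
```

```bash
python3 -m crank '0.05 0 -.004 .02 .4;0.05 0 -.0044 .05 .4;0.05 0 -.0044 .08 .4;0.05 0 -.0044 .11 .4;0.05 0 -.0044 .14 .4;0.05 0 -.0044 .165 .4;0.05 0 -.0044 .182 .4;0.05 0 -.0044 .192 .4;0.05 0 -.0044 .192 .4;0.01 0 -.0044 .192 .4;0.01 0 -.0044 .192 .4;0.01 0 -.0044 .192 .4;0.01 0 -.0044 .192 .4;0.01 0 -.0044 .192 .4;0.01 0 -.0044 .192 .4;0.01 0 -.0044 .192 .4;0.01 0 -.0044 .192 .4;0.01 0 -.0044 .192 .4' 30
```

```text
clock: 3.9
eef_pos: [0.5005, -0.0257, 0.0412]
tcp_rot: [[-0.973, 0.232, 0.003], [0.232, 0.973, -0.001], [-0.003, 0.0, -1.0]]
wrist_force: [-0.3, -1.6, 5.2]
gripper_width: 0.0132
finger_force: 30.4
```

```bash
python3 -m crank '0.01 0 0 -.002 0;0.01 -.001 0 -.002 0;0.01 -.003 0 -.002 0;0.01 -.006 0 -.002 0;0.01 -.009 0 -.002 0;0.01 -.012 0 -.002 0;0.01 -.015 0 -.002 0;0.01 -.018 0 -.002 0;0.01 -.021 0 -.002 0;0.01 -.024 0 -.002 0;0.01 -.026 0 -.002 0;0.01 -.028 0 -.002 0;0.01 -.029 0 -.002 0;0.01 -.030 0 -.002 0'
python3 -m crank '0.01 -.001 0 0 0;0.01 -.002 0 0 0;0.01 -.003 0 0 0;0.01 -.004 0 0 0'
```

```text
clock: 5.07
eef_pos: [0.5282, -0.0323, 0.0412]
tcp_rot: [[-0.973, 0.232, -0.0], [0.232, 0.973, 0.0], [0.0, -0.0, -1.0]]
wrist_force: [-2.9, 0.7, -0.6]
gripper_width: 0.0136
finger_force: 29.7
clock: 5.4
eef_pos: [0.532, -0.0332, 0.0413]
tcp_rot: [[-0.973, 0.231, 0.0], [0.231, 0.973, 0.0], [-0.0, 0.0, -1.0]]
wrist_force: [-2.6, 0.9, -0.9]
gripper_width: 0.0134
finger_force: 29.7
```

```bash
python3 -m crank '0.01 -.0007 0 0 0;0.01 -.0014 0 0 0;0.01 -.0021 0 0 0;0.01 -.0028 0 0 0;0.01 -.0035 0 0 0'
python3 -m crank '0.01 -.0005 0 0 0;0.01 -.001 0 0 0;0.01 -.0015 0 0 0;0.01 -.002 0 0 0'
```

```text
clock: 5.82
eef_pos: [0.5354, -0.034, 0.0413]
tcp_rot: [[-0.973, 0.231, -0.0], [0.231, 0.973, -0.0], [0.0, -0.0, -1.0]]
wrist_force: [-2.4, 1.1, -0.5]
gripper_width: 0.0136
finger_force: 29.7
clock: 6.15
eef_pos: [0.5373, -0.0345, 0.0413]
tcp_rot: [[-0.973, 0.231, -0.0], [0.231, 0.973, -0.0], [0.0, -0.0, -1.0]]
wrist_force: [-1.7, -0.2, -0.6]
gripper_width: 0.0135
finger_force: 29.7
```

```bash
python3 -m crank '0.01 -.0005 0 0 0;0.01 -.001 0 0 0;0.01 -.0015 0 0 0'
```

```text
clock: 6.4
eef_pos: [0.5388, -0.0349, 0.0413]
tcp_rot: [[-0.973, 0.231, 0.0], [0.231, 0.973, -0.0], [-0.0, 0.0, -1.0]]
wrist_force: [-2.3, -0.3, -0.9]
gripper_width: 0.0135
finger_force: 29.7
```

```bash
python3 -m crank '0.01 -.0005 0 0 0;0.01 -.001 0 0 0;0.01 -.0015 0 0 0'
```

```text
clock: 6.65
eef_pos: [0.5403, -0.0352, 0.0413]
tcp_rot: [[-0.973, 0.231, 0.0], [0.231, 0.973, -0.0], [-0.0, -0.0, -1.0]]
wrist_force: [-1.9, 0.9, 0.1]
gripper_width: 0.0134
finger_force: 29.7
```

```bash
python3 -m crank '0.01 -.0005 0 0 0;0.01 -.001 0 0 0;0.01 -.001 0 0 0'
```

```text
clock: 6.9
eef_pos: [0.5405, -0.0353, 0.0412]
tcp_rot: [[-0.973, 0.231, -0.002], [0.231, 0.973, 0.0], [0.002, -0.0, -1.0]]
wrist_force: [-5.6, 1.0, 3.7]
gripper_width: 0.0135
finger_force: 30.2
```

```bash
python3 -m crank '0.01 -.0005 0 0 0;0.01 -.001 0 0 0;0.01 -.001 0 0 0'
```

```text
clock: 7.15
eef_pos: [0.5405, -0.0353, 0.0412]
tcp_rot: [[-0.973, 0.231, -0.004], [0.231, 0.973, 0.001], [0.004, -0.0, -1.0]]
wrist_force: [-11.7, 2.1, 8.9]
gripper_width: 0.013
finger_force: 30.9
```

```bash
python3 -m crank '0.01 -.0005 0 0 0;0.01 -.001 0 0 0;0.01 -.001 0 0 0'
```

```text
clock: 7.4
eef_pos: [0.5406, -0.0353, 0.0412]
tcp_rot: [[-0.973, 0.231, -0.006], [0.231, 0.973, 0.001], [0.006, -0.0, -1.0]]
wrist_force: [-17.2, 2.9, 13.5]
gripper_width: 0.0133
finger_force: 31.6
```

Stop reached: the force rises while the position stands still at x=0.5405. I'll relieve the push, release and rise.

```bash
python3 -m crank '0.01 .001 0 0 0;0.01 .002 0 0 0;0.01 .0026 0 0 0;0.01 .0026 0 0 0'
python3 -m crank '0.03 0 0 0 0;0.05 0 0 0 0;0.05 0 0 0 0;0.05 0 0 0 0;0.05 0 0 0 0;0.05 0 0 -.01 0;0.05 0 0 -.03 0;0.05 0 0 -.06 0;0.05 0 0 -.09 0;0.05 0 0 -.12 0;0.05 0 0 -.15 0;0.05 0 0 -.18 0;0.05 0 0 -.18 0;0.05 0 0 -.18 0'
python3 - <<'E'
from h import *; from cell import r
import cv2
o=r.observe();print(o["qpos"],o["eef_pos"],o["wrist_force"],o["wrist_torque"])
c=r.capture("wrist");x,y,w,h=200,130,150,112
im=cv2.convertScaleAbs(cv2.resize(c["image"][y:y+h,x:x+w,::-1],(750,560),interpolation=cv2.INTER_CUBIC),alpha=1.1)
for k in range(0,w,10): cv2.line(im,(k*5,0),(k*5,8),(0,0,255),1); cv2.putText(im,str(x+k),(k*5,20),0,.35,(0,0,255))
for k in range(0,h,10): cv2.line(im,(0,k*5),(8,k*5),(0,0,255),1); cv2.putText(im,str(y+k),(10,k*5+4),0,.35,(0,0,255))
cv2.imwrite("pics/w2c.png",im)
E
```

```text
clock: 7.73
eef_pos: [0.5405, -0.0354, 0.0412]
tcp_rot: [[-0.973, 0.232, -0.0], [0.232, 0.973, -0.0], [0.0, -0.0, -1.0]]
wrist_force: [-2.2, 0.6, -1.2]
gripper_width: 0.0135
finger_force: 29.5
clock: 8.9
eef_pos: [0.5423, -0.0355, 0.2249]
tcp_rot: [[-0.973, 0.231, 0.006], [0.231, 0.973, -0.001], [-0.006, 0.0, -1.0]]
wrist_force: [1.0, -0.4, -0.4]
gripper_width: 0.0502
finger_force: 0.0
[ -9.1523  -1.4613  95.1793   0.0008  85.938  -85.7713] [ 0.5423 -0.0355  0.2249] [ 0.9854 -0.3828 -0.4371] [-0.0325 -0.0099  0.0183]
```

View pics/w2c.png

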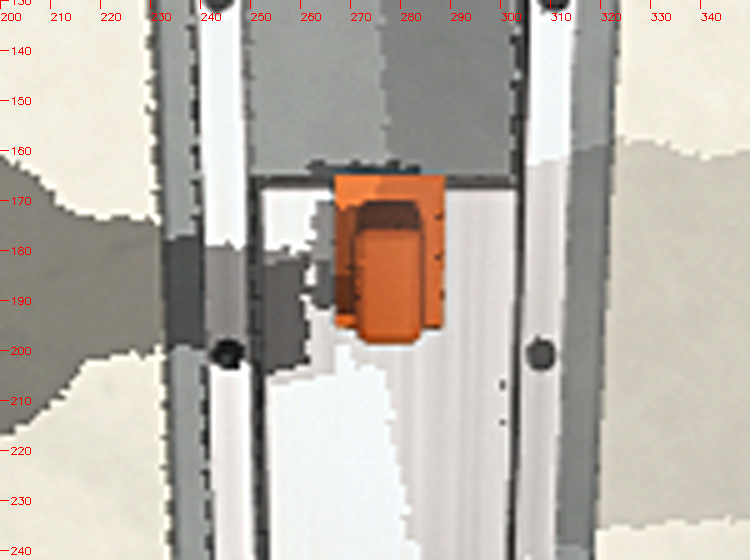

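Handle top at (277.9,187.2), carrier still home after letting go. Now moving above the knob to look at it the same way.

```bash
python3 -m crank '0.06 -.01 0 0 0;0.06 -.03 0 0 0;0.06 -.05 0 0 0;0.06 -.07 0 0 0;0.06 -.09 0 0 0;0.06 -.1 0 0 0;0.06 -.102 0 0 0;0.06 -.102 0 0 0;0.06 -.102 0 0 0'
python3 - <<'E'
from h import *; from cell import r
import cv2
o=r.observe();print(o["qpos"],o["eef_pos"],o["tcp_rot"],o["wrist_force"],o["wrist_torque"])
c=r.capture("wrist");x,y,w,h=200,120,150,112
im=cv2.convertScaleAbs(cv2.resize(c["image"][y:y+h,x:x+w,::-1],(750,560),interpolation=cv2.INTER_CUBIC),alpha=1.7)
for k in range(0,w,10): cv2.line(im,(k*5,0),(k*5,8),(0,0,255),1); cv2.putText(im,str(x+k),(k*5,20),0,.35,(0,0,255))
for k in range(0,h,10): cv2.line(im,(0,k*5),(8,k*5),(0,0,255),1); cv2.putText(im,str(y+k),(10,k*5+4),0,.35,(0,0,255))
cv2.imwrite("pics/w3c.png",im)
E
```

```text
clock: 9.7
eef_pos: [0.6388, -0.0586, 0.22]
tcp_rot: [[-0.973, 0.231, -0.002], [0.231, 0.973, 0.0], [0.002, -0.0, -1.0]]
wrist_force: [-0.1, -0.5, 0.4]
gripper_width: 0.06
finger_force: 0.0
[ -9.8239  14.2758  78.7765   0.0041  87.0885 -86.4415] [ 0.6388 -0.0586  0.22  ] [[-0.9728  0.2315 -0.0024]
 [ 0.2315  0.9728  0.0005]
 [ 0.0025 -0.0001 -1.    ]] [-0.1389 -0.5342  0.4194] [ 0.0281  0.041  -0.042 ]
```

View pics/w3c.png

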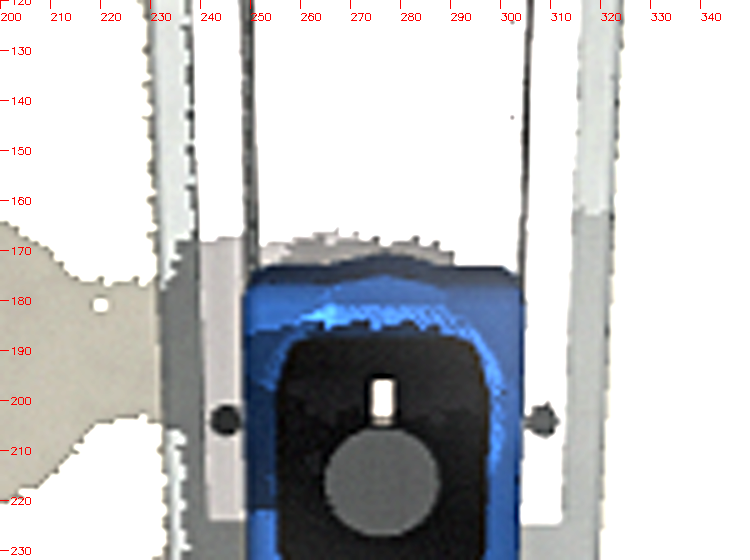

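Knob's disc (axis) is at (276.6,216.4), with the knob square to the image.

```bash
python3 - <<'E'
from h import *; from cell import r
W=r.capture("wrist");S=r.capture("scene");D=r.capture("side");o=r.observe()
print(*tri([ray(W,(276.6,216.4)),ray(S,(267.4,179)),ray(D,(259,192.8))]))
k=onz(W,(276.6,216.4),.127);print(k,o["eef_pos"])
d=k-o["eef_pos"];print("tool axes",np.array(o["tcp_rot"]).T@d)
E
```

```text
[ 0.6418 -0.0597  0.1252] [0.0019, 0.0006, 0.0024]
[ 0.6431 -0.0601  0.127 ] [ 0.6393 -0.0587  0.2214]
tool axes [-0.004  -0.0005  0.0944]
```

```bash
python3 -m crank '0.06 -.0033 -.0006 .02 0;0.06 -.0033 -.0006 .05 0;0.06 -.0033 -.0006 .08 0;0.06 -.0033 -.0006 .1 0;0.06 -.0033 -.0006 .115 0;0.06 -.0033 -.0006 .123 0;0.06 -.0033 -.0006 .123 0;0.06 -.0033 -.0006 .123 0'
python3 -m crank '0.03 0 0 0 0;0.03 0 0 0 0;0.03 0 0 0 0;0.03 0 0 0 0;0.03 0 0 0 0;0.03 0 0 0 0;0.03 0 0 0 0;0.03 0 0 0 0;0.03 0 0 0 0' 60
python3 -c "from cell import r;o=r.observe();print(o['wrist_force'],o['wrist_torque'],o['qpos'])"
```

```text
clock: 10.57
eef_pos: [0.6429, -0.0602, 0.0989]
tcp_rot: [[-0.973, 0.231, 0.0], [0.231, 0.973, -0.0], [-0.0, -0.0, -1.0]]
wrist_force: [0.5, -0.2, 1.0]
gripper_width: 0.0601
finger_force: 0.0
clock: 11.32
eef_pos: [0.644, -0.0612, 0.1007]
tcp_rot: [[-0.973, 0.232, 0.003], [0.232, 0.973, -0.001], [-0.003, -0.001, -1.0]]
wrist_force: [-2.7, -2.9, 6.6]
gripper_width: 0.0334
finger_force: 60.7
[-2.71411282 -2.87172141  6.6063005 ] [-0.3655209   0.46201414  0.00472784] [-9.93549356e+00  1.96621254e+01  8.50560476e+01 -5.21337302e-02
  7.51092441e+01 -8.65124659e+01]
```

```bash
python3 -m crank '0.03 0 0 -.0022 0;0.03 0 0 -.0022 3;0.03 0 0 -.0022 7;0.03 0 0 -.0022 12;0.03 0 0 -.0022 17;0.03 0 0 -.0022 22;0.03 0 0 -.0022 27;0.03 0 0 -.0022 30;0.03 0 0 -.0022 30;0.03 0 0 -.0022 30;0.03 0 0 -.0022 30'
cat >t.py <<'E'
from h import *; from cell import r
o=r.observe();R=np.array(o["tcp_rot"]);print("t %.2f yaw %.2f tz %.4f"%(o["clock"],np.degrees(np.arctan2(R[1,0],R[0,0])),o["wrist_torque"][2]),"F",np.array(o["wrist_force"]),"q6 %.1f"%o["qpos"][5],"pos",np.array(o["eef_pos"]),o["gripper_width"])
E
python3 t.py
```

```text
clock: 12.23
eef_pos: [0.6436, -0.0618, 0.1008]
tcp_rot: [[-0.726, 0.687, 0.002], [0.687, 0.726, -0.002], [-0.003, -0.0, -1.0]]
wrist_force: [2.6, -6.2, -4.7]
gripper_width: 0.033
finger_force: 63.2
t 12.23 yaw 136.57 tz -0.0193 F [ 2.6228 -6.1511 -4.7256] q6 -56.5 pos [ 0.6436 -0.0618  0.1008] 0.03297461230842568
```

```bash
python3 -m crank '0.03 -.001 -.0005 .001 0;0.03 -.0018 -.0008 .0015 0;0.03 -.0018 -.0008 .0015 0;0.03 -.0018 -.0008 .0015 0' >/dev/null; python3 t.py
python3 -m crank '0.03 0 0 0 2;0.03 0 0 0 4;0.03 0 0 0 6;0.03 0 0 0 6;0.03 0 0 0 6'>/dev/null; python3 t.py
```

```text
t 12.57 yaw 136.62 tz -0.0502 F [-6.1263  0.4798  8.1697] q6 -56.7 pos [ 0.6437 -0.0619  0.1007] 0.03295393342601601
t 12.98 yaw 130.61 tz -0.0306 F [-7.6972  0.2867  7.7095] q6 -50.7 pos [ 0.6436 -0.062   0.1007] 0.03298629906293828
```

```bash
python3 -m crank '0.03 .0009 -.0011 -.0012 0;0.03 .0009 -.0011 -.0012 0;0.03 .0009 -.0011 -.0012 2;0.03 .0009 -.0011 -.0012 4;0.03 .0009 -.0011 -.0012 4;0.03 .0009 -.0011 -.0012 4'>/dev/null; python3 t.py
python3 -m crank '0.03 0 0 0 2;0.03 0 0 0 4;0.03 0 0 0 4;0.03 0 0 0 4'>/dev/null; python3 t.py
python3 -m crank '0.03 0 0 0 2;0.03 0 0 0 4;0.03 0 0 0 4;0.03 0 0 0 4'>/dev/null; python3 t.py
```

```text
t 13.48 yaw 126.68 tz -0.0822 F [ 5.2727 -0.7055 -2.8048] q6 -46.7 pos [ 0.6433 -0.0621  0.1008] 0.032642784484180856
t 13.82 yaw 122.69 tz -0.0275 F [ 5.6542 -1.0417 -3.6311] q6 -42.8 pos [ 0.6432 -0.0621  0.1008] 0.03291242463316773
t 14.15 yaw 118.72 tz -0.0678 F [ 5.0246 -1.261  -2.7374] q6 -38.8 pos [ 0.6432 -0.0622  0.1008] 0.03306849125308395
```

```bash
cat >t.py <<'E'
from h import *; from cell import r
A=[]
for i in range(5):
    o=r.observe();A.append(np.r_[o["wrist_torque"],o["wrist_force"],o["effort"][5]]); r.capture("wrist")
o=r.observe();R=np.array(o["tcp_rot"]);a=np.mean(A,0)
print("t %.2f yaw %.2f"%(o["clock"],np.degrees(np.arctan2(R[1,0],R[0,0]))),"T",a[:3],"sd %.3f"%np.std([x[2] for x in A]),"F",a[3:6],"e6 %.4f"%a[6],"pos",np.array(o["eef_pos"]))
E
python3 -m crank '0.03 -.0003 .0005 0 1;0.03 -.0003 .0005 0 3;0.03 -.0003 .0005 0 4;0.03 -.0003 .0005 0 4'>/dev/null; python3 t.py
python3 -m crank '0.03 0 0 0 1.5;0.03 0 0 0 3;0.03 0 0 0 4;0.03 0 0 0 4'>/dev/null; python3 t.py
python3 -m crank '0.03 0 0 0 1.5;0.03 0 0 0 3;0.03 0 0 0 4;0.03 0 0 0 4'>/dev/null; python3 t.py
```

```text
t 14.73 yaw 114.66 T [-0.3054 -0.3633 -0.0256] sd 0.017 F [ 1.263  -1.3882  2.9244] e6 0.1392 pos [ 0.6431 -0.0622  0.1008]
t 15.32 yaw 110.63 T [-0.3767 -0.15   -0.0358] sd 0.017 F [ 0.427  -1.8515  5.7405] e6 0.0869 pos [ 0.643  -0.0623  0.1007]
t 15.90 yaw 106.63 T [-0.4013 -0.091  -0.0532] sd 0.029 F [-0.2016 -1.7948  5.6447] e6 0.0895 pos [ 0.6429 -0.0623  0.1007]
```

```bash
python3 -m crank '0.03 0 0 0 1.5;0.03 0 0 0 3;0.03 0 0 0 4;0.03 0 0 0 4'>/dev/null; python3 t.py
python3 -m crank '0.03 0 0 0 1.5;0.03 0 0 0 3;0.03 0 0 0 4;0.03 0 0 0 4'>/dev/null; python3 t.py
```

```text
t 16.48 yaw 102.63 T [-0.4211  0.0012 -0.0463] sd 0.021 F [-0.8321 -2.0447  6.0757] e6 0.0902 pos [ 0.6428 -0.0623  0.1007]
t 17.07 yaw 98.63 T [-0.4405  0.0768 -0.0536] sd 0.026 F [-1.5965 -2.3093  6.4732] e6 0.0908 pos [ 0.6428 -0.0624  0.1007]
```

```bash
python3 -m crank '0.03 0 0 0 1.5;0.03 0 0 0 3;0.03 0 0 0 4;0.03 0 0 0 4'>/dev/null; python3 t.py
python3 -m crank '0.03 0 0 0 1.5;0.03 0 0 0 3;0.03 0 0 0 4;0.03 0 0 0 4'>/dev/null; python3 t.py
```

```text
t 17.65 yaw 94.63 T [-0.4493  0.1826 -0.0342] sd 0.024 F [-2.1861 -2.3964  7.1097] e6 0.0914 pos [ 0.6427 -0.0624  0.1007]
t 18.23 yaw 90.63 T [-0.4474  0.2665 -0.0623] sd 0.033 F [-2.4218 -2.3231  7.1266] e6 0.0920 pos [ 0.6425 -0.0624  0.1007]
```

```bash
python3 -m crank '0.03 0 0 0 1.5;0.03 0 0 0 3;0.03 0 0 0 4;0.03 0 0 0 4'>/dev/null; python3 t.py
python3 -m crank '0.03 0 0 0 1.5;0.03 0 0 0 3;0.03 0 0 0 4;0.03 0 0 0 4'>/dev/null; python3 t.py
```

```text
t 18.82 yaw 86.63 T [-0.4495  0.3909 -0.0387] sd 0.012 F [-3.0248 -2.7723  7.4297] e6 0.0926 pos [ 0.6424 -0.0624  0.1007]
t 19.40 yaw 82.63 T [-0.4931  0.4617 -0.066 ] sd 0.031 F [-3.8814 -2.5061  7.7381] e6 0.0932 pos [ 0.6423 -0.0624  0.1007]
```

```bash
python3 -m crank '0.03 0 0 0 1.5;0.03 0 0 0 3;0.03 0 0 0 4;0.03 0 0 0 4'>/dev/null; python3 t.py
python3 -m crank '0.03 0 0 0 1.5;0.03 0 0 0 3;0.03 0 0 0 4;0.03 0 0 0 4'>/dev/null; python3 t.py
```

```text
t 19.98 yaw 78.64 T [-0.4673  0.6018  0.0545] sd 0.018 F [-4.8216 -1.9503  9.0511] e6 0.1759 pos [ 0.6423 -0.0624  0.1008]
t 20.57 yaw 74.65 T [-0.4587  0.7391  0.2302] sd 0.018 F [-5.8571 -2.1943  9.5248] e6 0.3285 pos [ 0.6422 -0.0624  0.1009]
```

Bite found between yaw 82.6° and 78.6°: effort 0.093 → 0.176 → 0.329. The midpoint is about 80.5°, so the target is about 50°. I'll continue in small steps and watch torque and grip width.

```bash
sed -i 's/"pos",.*/"w %.4f"%o["gripper_width"])/' t.py
python3 t.py
python3 -m crank '0.03 0 0 0 1;0.03 0 0 0 2;0.03 0 0 0 3;0.03 0 0 0 3'>/dev/null; python3 t.py
python3 -m crank '0.03 0 0 0 1;0.03 0 0 0 2;0.03 0 0 0 3;0.03 0 0 0 3'>/dev/null; python3 t.py
```

```text
t 20.82 yaw 74.65 T [-0.479   0.7214  0.1723] sd 0.029 F [-5.0641 -2.1336  9.5799] e6 0.1869 w 0.0326
t 21.40 yaw 71.65 T [-0.5085  0.8402  0.2591] sd 0.039 F [-6.1405 -1.5317  9.9443] e6 0.3860 w 0.0330
t 21.98 yaw 68.66 T [-0.4694  0.9101  0.3458] sd 0.017 F [-6.5442 -1.8073 10.9596] e6 0.4298 w 0.0330
```

```bash
python3 t.py; python3 t.py; python3 -m crank '0.03 0 0 0 1;0.03 0 0 0 2;0.03 0 0 0 3;0.03 0 0 0 3;0.03 0 0 0 3;0.03 0 0 0 3;0.03 0 0 0 3'>/dev/null; python3 t.py;python3 t.py
```

```text
t 22.23 yaw 68.66 T [-0.486   0.9406  0.3005] sd 0.016 F [-6.5072 -2.184  10.4728] e6 0.2997 w 0.0328
t 22.48 yaw 68.66 T [-0.4587  0.9346  0.3157] sd 0.023 F [-6.5545 -2.1842 10.6077] e6 0.2996 w 0.0328
t 23.32 yaw 65.66 T [-0.4598  1.0143  0.3093] sd 0.021 F [-6.6366 -1.6865 11.3283] e6 0.3175 w 0.0331
t 23.57 yaw 65.66 T [-0.444   1.0043  0.2743] sd 0.027 F [-7.0074 -1.5071 11.1267] e6 0.3174 w 0.0335
```

Settled effort goes 0.093 (free), 0.187 at 74.7°, 0.300 at 68.7°, 0.317 at 65.7°. That puts contact near 80°, and the steep ramp ends near 68°. Yaw of about 45° lies inside the band whether bite means the start or the end of the ramp.

```bash
python3 -m crank '0.03 0 0 0 1.5;0.03 0 0 0 3;0.03 0 0 0 4.5;0.03 0 0 0 6;0.03 0 0 0 7.5;0.03 0 0 0 9;0.03 0 0 0 9;0.03 0 0 0 9;0.03 0 0 0 9;0.03 0 0 0 9'>/dev/null; python3 t.py;python3 t.py
```

```text
t 24.65 yaw 56.66 T [-0.376   1.2315  0.309 ] sd 0.032 F [-8.1503 -1.0113 12.1925] e6 0.2952 w 0.0333
t 24.90 yaw 56.66 T [-0.4119  1.2328  0.2874] sd 0.020 F [-8.1877 -1.2569 11.7767] e6 0.2951 w 0.0330
```

```bash
python3 -m crank '0.03 0 0 0 1.5;0.03 0 0 0 3;0.03 0 0 0 4.5;0.03 0 0 0 6;0.03 0 0 0 6;0.03 0 0 0 6;0.03 0 0 0 6;0.03 0 0 0 6'>/dev/null; python3 t.py;python3 t.py
```

```text
t 25.82 yaw 50.67 T [-0.3621  1.3535  0.4139] sd 0.035 F [-9.2185 -1.4033 12.6851] e6 0.4159 w 0.0331
t 26.07 yaw 50.67 T [-0.3441  1.3625  0.4272] sd 0.041 F [-9.0568 -0.7913 13.1308] e6 0.4158 w 0.0334
```

```bash
python3 -m crank '0.03 0 0 0 1;0.03 0 0 0 2.5;0.03 0 0 0 2.5;0.03 0 0 0 2.5;0.03 0 0 0 2.5;0.03 0 0 0 2.5'>/dev/null; python3 t.py;python3 t.py
```

```text
t 26.82 yaw 48.18 T [-0.3498  1.432   0.4872] sd 0.016 F [-9.5132 -1.0221 13.0415] e6 0.4729 w 0.0331
t 27.07 yaw 48.18 T [-0.3445  1.4216  0.4693] sd 0.027 F [-9.1491 -0.8705 12.8445] e6 0.4728 w 0.0330
```

```bash
python3 -m crank '0.03 -.0006 -.0006 -.0012 0;0.03 -.0006 -.0006 -.0012 0;0.036 -.0006 -.0006 -.0012 0;0.04 -.0006 -.0006 -.0012 0;0.045 -.0006 -.0006 -.0012 0;0.045 -.0006 -.0006 -.0012 0;0.045 -.0006 -.0006 -.0012 0;0.045 -.0006 -.0006 -.0012 0'
python3 -m crank '0.045 0 0 -.005 0;0.045 0 0 -.015 0;0.045 0 0 -.03 0;0.045 0 0 -.05 0;0.045 0 0 -.08 0;0.045 0 0 -.11 0;0.045 0 0 -.12 0;0.045 0 0 -.12 0;0.045 0 0 -.12 0'
python3 - <<'E'
from cell import r
import cv2
c=r.capture("wrist");x,y,w,h=200,100,150,112
cv2.imwrite("pics/w4.png",cv2.convertScaleAbs(cv2.resize(c["image"][:,:,::-1],(560,420)),alpha=1.6))
E
```

```text
clock: 27.73
eef_pos: [0.642, -0.0621, 0.1013]
tcp_rot: [[0.668, 0.744, -0.0], [0.744, -0.668, 0.0], [-0.0, -0.0, -1.0]]
wrist_force: [-0.1, -0.5, -0.2]
gripper_width: 0.0454
finger_force: 0.0
clock: 28.48
eef_pos: [0.6426, -0.0623, 0.2226]
tcp_rot: [[0.668, 0.745, 0.002], [0.745, -0.668, -0.0], [0.001, 0.002, -1.0]]
wrist_force: [-0.5, 0.2, -0.8]
gripper_width: 0.0452
finger_force: 0.0
```

View pics/w4.png

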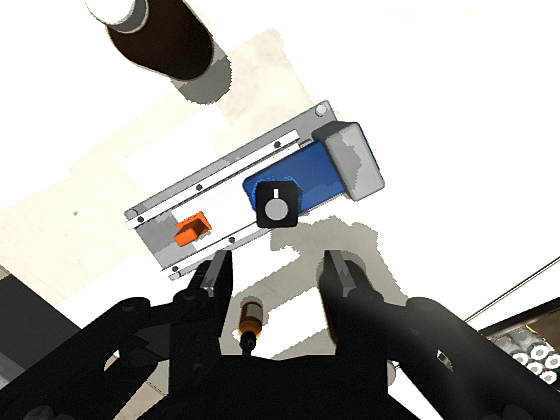

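The knob at (277,204) is still square to the tool, so it kept its full turn of about 118°. The handle stands home, the bottles are upright, and the gripper is clear. Handing in.

```bash
python3 -c "from cell import r;print(r.finish_job())"
```

```text
the job is handed in; nothing more can be done
None
```

I handed the job in; no verdict was returned. The carrier is against the stop, the knob was turned about 32° past first contact of the pad and released, the bottles I could see in the last picture are still standing, and the gripper is clear. The clamp force wasn't measured: I estimate 60–80 N, and the torque held at the end (about 0.47 N m) was above the 0.2–0.4 you gave.

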